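# Clamp the block in the drill jig and hold the guide bush home

### The job

Wind the drill jig's handwheel clockwise (seen from above) until its arm is down on its stop and the rubber foot grips the wooden block. Then take the big steel knurled bush from the wooden rack, put it into the hole in the arm, turn it until a keyway hidden under its head drops over the pin, and push it fully home against its spring, head flat on the arm. Finish while still gripping it and holding it down, so that a mate can fit the lock screw; leave the brass bush in the rack and the other things where they are.

Things in the scene. Friction and masses are not known exactly. Their poses are not given: they have to be found in the camera images.
- jig: screw-down drill jig of dark green cast metal, bolted down: base 120 x 250 x 18 mm, origin under the middle of the base, z up. Two steel pillars with the lead screw between them stand 75 mm from the origin on the +y side and carry the handwheel on top (bridge top 168 mm, knob top 234 mm over the table); the arm's bore is 75 mm from the origin on the -y side
- wheel_hub (a point): centre of the grey handwheel's upper face (wheel 108 mm across, axis vertical), 193 mm over the table; does not rise or fall
- crank (a point): half-way up the crank knob of the handwheel: a black upright knob 20 mm thick and 40 mm tall (it stands on the rim from 20 mm below this point to 18 mm above it). It runs round the hub on a circle of 46 mm radius, 216 mm over the table, and spins freely on its own axis, so a gripper may hold it without turning
- wheel (a joint): angle of the handwheel in rad, growing clockwise seen from above; one turn lowers the arm by 12 mm, the stop comes at 13.61. Needs 2 to 4 N at the knob and stays where it is left
- jig_arm (a joint): how far the arm has been lowered, in m: 0 at the top, 0.026 when its slide rests on the steel stop collars of the pillars (the foot is then pressed on the block by about 8 N)
- bore (a point): centre of the mouth of the arm's bore, on the flat top of the round boss (64 mm across, 24 mm thick); moves with the arm, z up; 90 mm over the table when the arm is on its stop. Bore 27 mm wide, right through. A brass spring ring round the bore stands 6 mm above the boss; it takes about 8 N to push it flush
- pin_top (a point): flat top of the steel pin that stands on the boss: 6 mm thick, 8 mm high, 19.5 mm from the bore's axis
- guide_bush: big steel bush with a knurled head: origin on its axis at the flat underside of the head, z up. Shank 26 mm across, reaching 30 mm below the origin, its last 8 mm tapered to 16 mm. Four hidden keyways 8 mm wide, 10 mm deep in the underside of the head, a quarter turn apart, their angle not marked. About 0.24 kg. Stands in a rack hole, head on the rack; let go when home, it is lifted about 6 mm by the spring
- bush_grip (a point): on the axis of the steel bush, 22 mm above its origin, where to grip it: knurled part 54 mm across from 10 to 31 mm above the origin, plain 51 mm below that, top face at 32.5 mm
- brass_bush: smaller brass bush, head 42 mm across and 27.5 mm tall, same shank and origin; stands in the other rack hole and stays there
- bush_rack: fixed block of wood 74 (x) x 140 (y) x 44 mm, origin under its middle; two holes 29 mm wide and 36 mm deep in its top, 35 mm to either side of the middle along its y
- workpiece: pine block 45 x 75 x 38 mm lying on the jig's base under the bore between six steel pins; origin under its middle
- press_foot: rubber-faced ring under the arm's boss, 52 mm across, sprung; its origin lies at its lower face, on the bore's axis
- pencil: red carpenter's pencil lying on the table, 169 mm long, 8 mm high; stays where it is
- tape_measure: yellow tape measure standing on the table, 42 x 88 x 62 mm; stays where it is
- spanner_13: steel open-ended spanner lying on the table, 177 x 49 x 8 mm; stays where it is
Not all that is in view belongs to the job. Leave any green or purple look-alike of the guide_bush alone.

How it is judged:
On the way, in this order (a step that is already met when the one before it is completed fails the run):
1. the arm is down on its stop with the foot pressing on the block (value of joint jig_arm above 0.0252 m and contact force between press_foot and workpiece above 3 N), for 0.3 s.
2. the steel bush's shank is in the arm's bore (horizontal distance between guide_bush and bore below 0.004 m and z of guide_bush in the frame of bore below 0.014 m), for 0.1 s.
At the end, for the whole second after the job is handed in: The arm is within 0.8 mm of its stop, foot on the block with over 3 N; the steel bush is upright in the bore, its head within 1.8 mm of flat on the arm, centred within 2.5 mm, at rest, gripped by the fingers (over 2 N) and pressed on the arm (over 3 N) (all of step 1 and horizontal distance between guide_bush and bore below 0.0025 m and angle between guide_bush's own z axis and vertical below 0.05 rad and z of guide_bush in the frame of bore between -0.003 and 0.0018 m and contact force between the fingers and guide_bush above 2 N and contact force between guide_bush and jig above 3 N and linear speed of guide_bush below 0.01 m/s and horizontal distance between workpiece and bore below 0.006 m); the arm keeps its last pose, push and grip.
It fails at once if the pencil is pushed more than 2 cm away (distance of pencil from where it was at the start of the episode above 0.02 m).
It fails at once if the tape measure is pushed more than 2 cm away (distance of tape_measure from where it was at the start of the episode above 0.02 m).
It fails at once if the spanner is pushed more than 2 cm away (distance of spanner_13 from where it was at the start of the episode above 0.02 m).
It fails at once if the brass bush is moved more than 1.5 cm (distance of brass_bush from where it was at the start of the episode above 0.015 m).
It also fails if it takes over 64 s, if anything falls off the work surface, if the arm or the gripper's body presses on something with over 40 N, if the wrist force passes 120 N, or if a joint passes its speed limit or range.

### The arm

A 6-joint arm with a two-finger parallel gripper is mounted at the origin on a cart in front of the work surface, level with it; the furniture and walls round the work are solid. World frame = base frame: x ahead of the robot, y to its left, z up, the work surface at z = 0. Lengths are in m, angles in rad, forces in N, time in s.
With the tool pointing down it reaches from about 0.35 to 0.85 m from the base axis. Payload 8.1 kg.
Tool frame: the origin (TCP) lies between the finger pads; the fingertips stand 19 mm ahead of it and the grasp point (between the pads) is the TCP; z points along the fingers, x is the direction in which the jaws open and shut, and the axes are right-handed (so a half turn about z gives the same grasp; the last joint's range is limited). The gripper opens to 85 mm and grips with 20 to 120 N. Pads are 22 mm wide; open, the fingers measure 114 mm over their backs; the gripper's body (76 mm by 85 mm) begins 54 mm behind the grasp point. The pads swing forward as they close: fully open they stand 13 mm farther back than shut.
Start: joints at [1.157, 0.13, 1.488, -0, 1.523, -0.085], TCP at [0.194, 0.568, 0.25] pointing down, gripper open.
Joint ranges: [-2.96, 2.96], [-0.89, 2.26], [0.02, 2.5], [-1.34, 4.48], [0, 2.73], [-2.66, 2.66]. Speed limits (rad/s): [2.39, 2.39, 2.79, 3.14, 3.14, 3.14].

### API

Orientations are given as a unit quaternion [w, x, y, z].
In Python, from workcell import telemetry, cams, r gives the robot as it stands.
- The arm moves only by the tool jog_arm, never from a script. Its argument "motion" is a list of rows, each a list of 3 entries, a list of its own where there are three numbers: the shift along the tool's x, y, z in m, then the turn, a rotation vector about the tool's x, y, z in degrees, then the opening, from 0 (shut) to 1 (fully open). In form: [[[x, y, z], [ax, ay, az], claw], ...]. A call has 1 to 8 rows; each row is the pose to reach, as a shift and turn from the pose commanded when the call began, along the tool's axes at that moment; what a row does not reach only later rows make up. A row lasts 1/12 s, in which the tool goes at most 41.7 mm and 7.16 degrees, less where a joint would pass 70% of its speed; a pose out of reach is approached as far as the arm can. A call with a gripper value outside its range is refused whole. The fingers move at their own pace and stop on an object; "newtons" is the grip in N (left out, the last holds). Time passes only in rows, so rows that repeat a pose let the fingers close. It gives the time, the measured TCP pose, the force and the opening at its end, in the units of the state.
- telemetry.observe(): the state, without advancing time (a new reading comes with each control period).
- cams.snapshot(name): name is "side" or "top" or "wrist"; returns the picture (400x640x3 uint8, red, green, blue); there is no depth.
- cams.camera_info(name): a dict with "camera_matrix" (3x3 intrinsics, pixels), "xyz" and "rotation" of the camera in the world. Camera axes: x right, y up, looking along -z (the intrinsics and any distortion apply to the point x, -y, -z); pixel columns grow to the right and rows downward; lengths in m; the calibration is good to about 2 mm. A picture is of the moment at which its call begins: read the wrist's pose just before it. camera_info takes no time and is no camera call; for the wrist camera it gives the pose at the moment of the call.
- r.hand_in(): hands the job in, once; it reports no verdict.
The state is a dict: "time": time; "qpos": joint angles; "dq": joint speeds; "tau": joint torques, N m; "tool_pos": TCP position; "orientation": TCP orientation; "ft_force": force on the tool from outside, world axes, zero at the start; "ft_torque": the same for the moment, N m; "width": finger opening in m.
Only numpy, scipy, OpenCV 4.12 (cv2) and the standard library are available. Lean on these libraries where they do the work, as an engineer would, in place of code of your own. Each camera call takes 0.05 s, during which the arm holds its last target. There are 200 camera calls.

## Working session

There is one attempt and no reset: what is moved stays moved. The work goes in short steps, Python scripts to look and compute and a tool call to move; the robot and the scene stay as the last step left them, time stands still between calls to the robot, and variables do not carry over. Pictures are saved under pics/ and viewed, about 8 in all and at most 12, crops included, and the job is handed in when it is done.

Besides the shell and the picture viewer there is one more tool, called in YAML: its name, and indented under it one key for each argument. jog_arm: Moves the arm, as the interface text tells. Its arguments: {"type":"object","properties":{"motion":{"type":"array"},"newtons":{"type":"number"}},"required":["motion"]}

```bash
mkdir -p pics; ls
python3 - <<'E'
from workcell import telemetry, cams, r
import cv2
print(telemetry.observe())
for n in("side","top"):
    im=cams.snapshot(n); cv2.imwrite(f"pics/{n}0.png",im[:,:,::-1])
    print(n,cams.camera_info(n))
E
```

```text
pics
{'time': 0.0, 'qpos': array([ 1.15659856e+00,  1.31191725e-01,  1.48928018e+00,  8.80917234e-07,
        1.52300573e+00, -8.53869155e-02]), 'dq': array([-0.00070928, -0.00283459, -0.00102676, -0.00143298,  0.00144939,
        0.00182824]), 'tau': array([ 1.81985306e-03, -5.69394600e+01, -5.00562465e+01,  1.23264849e-04,
        1.45119932e-02, -3.29285126e-05]), 'tool_pos': array([0.1935123 , 0.56738946, 0.24922566]), 'orientation': array([ 4.80633043e-04,  8.13300892e-01,  5.81842565e-01, -8.10728154e-04]), 'ft_force': array([-0.28940131,  0.66915084, -0.07355144]), 'ft_torque': array([-0.00048067, -0.00989209, -0.04469654]), 'width': 0.08573749844192168}
side {'camera_matrix': array([[418.69615003,   0.        , 322.56452153],
       [  0.        , 418.69615003, 204.56169019],
       [  0.        ,   0.        ,   1.        ]]), 'xyz': array([ 0.19963753, -0.4539763 ,  0.6847156 ]), 'rotation': array([ 0.86660367,  0.44522163, -0.09824273, -0.20279088])}
top {'camera_matrix': array([[465.71320821,   0.        , 319.06417371],
       [  0.        , 465.71320821, 198.71827336],
       [  0.        ,   0.        ,   1.        ]]), 'xyz': array([0.41245903, 0.1670614 , 1.260982  ]), 'rotation': array([ 0.70884805,  0.03111345, -0.02340885, -0.70428576])}
```

View pics/top0.png

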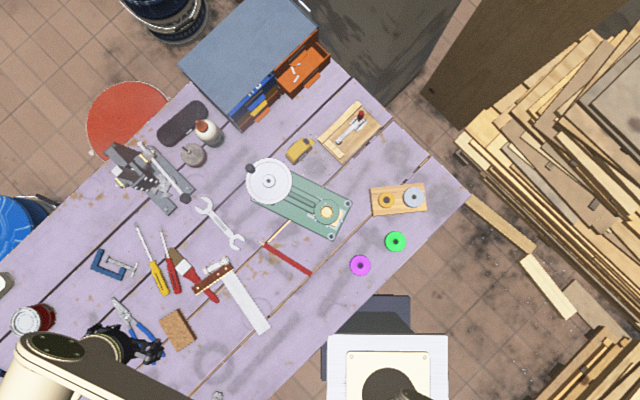

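View pics/side0.png

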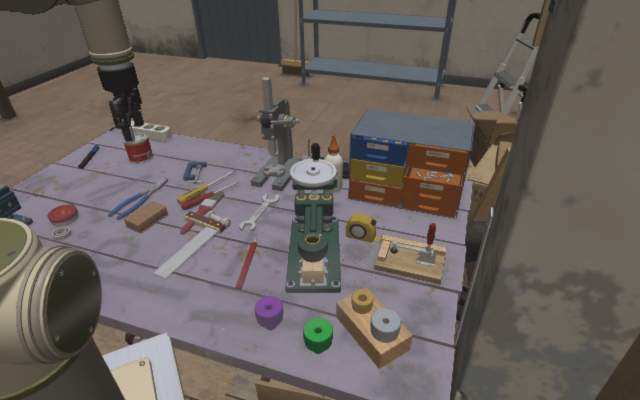

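Candidates for the bush in the top view: grey steel in the rack (412,197), brass in the rack (386,200), purple look-alike (360,265) and green look-alike (396,241). I choose the grey one and check it in a close crop.

```bash
cat > h.py <<'E'
import numpy as np, cv2
from scipy.spatial.transform import Rotation as R
from workcell import telemetry, cams, r
def rot(q): return R.from_quat(np.roll(q,-1))
def ray(n,uv,z,info=None):
    c=info or cams.camera_info(n); d=np.linalg.solve(c["camera_matrix"],[*uv,1.]); d=rot(c["rotation"]).apply(d*[1,-1,-1])
    p=np.array(c["xyz"]); return p+d*(z-p[2])/d[2]
def proj(n,X,info=None):
    c=info or cams.camera_info(n); d=rot(c["rotation"]).inv().apply(np.array(X)-c["xyz"])*[1,-1,-1]
    u=(d/d[...,2:])@c["camera_matrix"].T; return u[...,:2]
E
python3 - <<'E'
import cv2
im=cv2.imread("pics/top0.png")[145:260,240:440]
cv2.imwrite("pics/c1.png",cv2.resize(im,None,fx=4,fy=4,interpolation=cv2.INTER_CUBIC))
im=cv2.imread("pics/side0.png")[135:365,270:470]
cv2.imwrite("pics/c2.png",cv2.resize(im,None,fx=2.6,fy=2.6,interpolation=cv2.INTER_CUBIC))
E
```

```text
(no output)
```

View pics/c1.png

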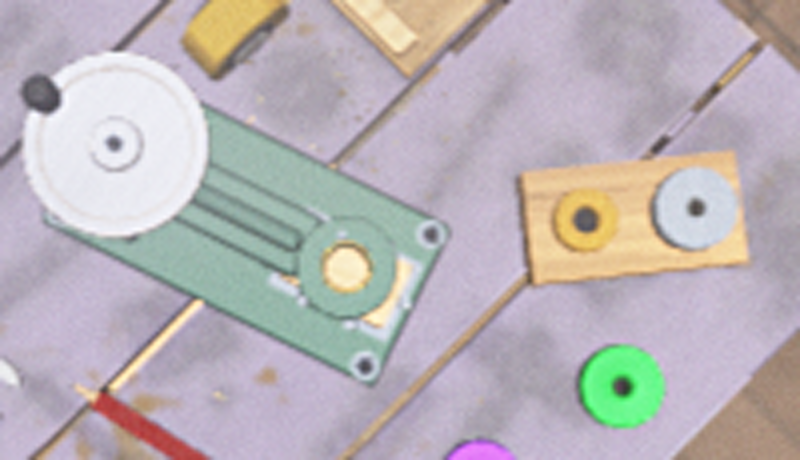

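View pics/c2.png

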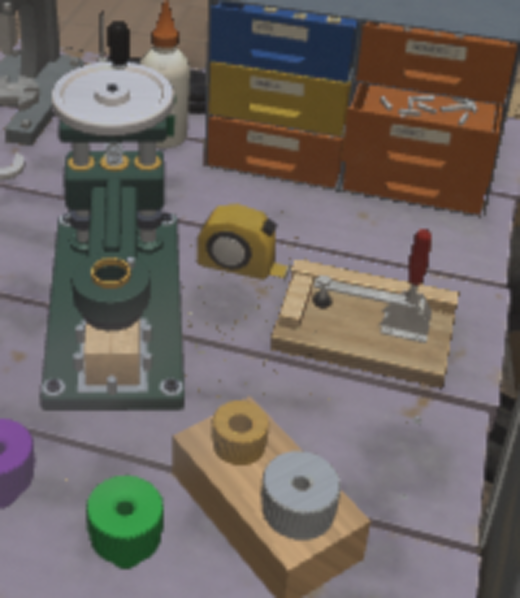

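The crop shows, in c1: hub (115,144), black knob top (41,92), boss and bore (346,267), a pin speck near (343,218), steel bush (696,207, grey and larger) and brass bush (585,219). The rack's grey bush is the right one.

Run:
```python
from h import *
f=lambda x,y:((x+.5)/4-.5+240,(y+.5)/4-.5+145)
g=lambda x,y:((x+.5)/2.6-.5+270,(y+.5)/2.6-.5+135)
T={"hub":(115,144,.2),"knobtop":(41,92,.234),"bore":(346,267,.116),"ring":(347,266,.122),"pin":(343,218,.124),"steel":(696,207,.0765),"brass":(585,219,.0715)}
P={k:ray("top",f(a,b),z) for k,(a,b,z) in T.items()}
S={"hub":(113,92,.2),"knobtop":(118,28,.234),"ring":(111,270,.122),"pin":(130,261,.124),"steel":(301,483,.0765),"brass":(241,424,.0715)}
Q={k:ray("side",g(a,b),z) for k,(a,b,z) in S.items()}
for k in T: print(k,P[k].round(4),Q.get(k,np.zeros(3)).round(4))
print("hub-bore",np.linalg.norm((P["hub"]-P["bore"])[:2]),"steel-brass",np.linalg.norm((P["steel"]-P["brass"])[:2]),"knob r",np.linalg.norm((P["knobtop"]-P["hub"])[:2]))
q=telemetry.observe(); print(rot(q["orientation"]).as_matrix().round(3))
```

```text
hub [0.5354 0.2955 0.2   ] [0.5299 0.2814 0.2   ]
knobtop [0.5603 0.3331 0.234 ] [0.5568 0.3267 0.234 ]
bore [0.4698 0.1623 0.116 ] [0. 0. 0.]
ring [0.4701 0.1617 0.122 ] [0.466  0.1523 0.122 ]
pin [0.4994 0.1643 0.124 ] [0.4833 0.1534 0.124 ]
steel [ 0.5114 -0.0605  0.0765] [ 0.5094 -0.0625  0.0765]
brass [0.5037 0.0094 0.0715] [0.5019 0.0056 0.0715]
hub-bore 0.1485175239407508 steel-brass 0.07035508455047595 knob r 0.045105533052168835
[[ 0.323  0.946 -0.001]
 [ 0.946 -0.323 -0.002]
 [-0.002 -0.    -1.   ]]
```

jog_arm:
  motion:
    - [[-0.07, 0.1, -0.04], [0, 0, -20], 0.6]
    - [[-0.141, 0.206, -0.04], [0, 0, -40], 0.5]
    - [[-0.141, 0.206, -0.04], [0, 0, -40], 0.45]
    - [[-0.141, 0.206, -0.04], [0, 0, -40], 0.45]
    - [[-0.141, 0.206, -0.04], [0, 0, -50], 0.45]
    - [[-0.141, 0.206, -0.04], [0, 0, -50], 0.45]
    - [[-0.13, 0.25, -0.04], [0, 0, -50], 0.45]
    - [[-0.122, 0.3, -0.04], [0, 0, -50], 0.45]
  newtons: 40

```text
time: 0.77
tool_pos: [0.4098, 0.3604, 0.2908]
orientation: [0.0, 0.488, 0.873, 0.001]
ft_force: [-0.6, 1.8, 0.9]
width: 0.0384
```

jog_arm:
  motion:
    - [[-0.025, 0.025, 0], [0, 0, 0], 0.45]
    - [[-0.05, 0.055, 0], [0, 0, 0], 0.45]
    - [[-0.08, 0.085, 0], [0, 0, 0], 0.45]
    - [[-0.103, 0.112, 0], [0, 0, 0], 0.45]
    - [[-0.103, 0.112, 0], [0, 0, 0], 0.45]
    - [[-0.103, 0.112, 0], [0, 0, 0], 0.45]

```text
time: 1.27
tool_pos: [0.5593, 0.3306, 0.2874]
orientation: [-0.001, 0.492, 0.87, -0.002]
ft_force: [-0.1, 1.4, -0.1]
width: 0.0387
```

Run:
```python
from h import *
s=telemetry.observe(); c=cams.camera_info("wrist"); print(s["tool_pos"],s["orientation"],s["qpos"],c)
cv2.imwrite("pics/w1.png",cams.snapshot("wrist")[:,:,::-1])
print(telemetry.observe()["tool_pos"])
print(proj("wrist",[[.5603,.3331,.234],[.5354,.2955,.2],[.47,.162,.116]],c))
```

```text
[0.559293   0.33057918 0.28739363] [-0.00108041  0.49233751  0.87040228 -0.00157343] [ 4.54934188e-01  2.56798835e-01  1.27847181e+00  2.39219202e-06
  1.61013933e+00 -1.65710979e+00] {'camera_matrix': array([[306.89425529,   0.        , 317.97744212],
       [  0.        , 306.89425529, 201.57383405],
       [  0.        ,   0.        ,   1.        ]]), 'xyz': array([0.50133224, 0.29380422, 0.41092129]), 'rotation': array([ 0.4879689 , -0.06690433, -0.11839681,  0.86220204])}
[0.55824114 0.33139907 0.28845483]
[[323.3214269  234.76910637]
 [294.55232927 161.08450285]
 [202.90428571  -1.07698352]]
```

View pics/w1.png

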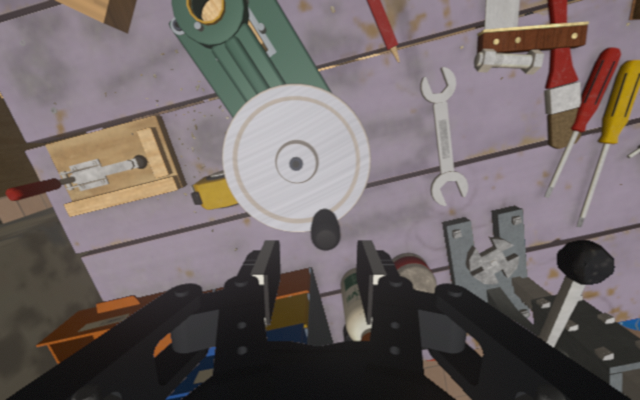

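The wrist view shows the knob top near (325,236) and the hub at (295,161), within about 1 px of prediction. Descending.

jog_arm:
  motion:
    - [[0, 0.001, 0.03], [0, 0, 0], 0.45]
    - [[0, 0.001, 0.05], [0, 0, 0], 0.45]
    - [[0, 0.001, 0.066], [0, 0, 0], 0.45]
    - [[0, 0.001, 0.066], [0, 0, 0], 0.45]
    - [[0, 0.001, 0.066], [0, 0, 0], 0.0]
    - [[0, 0.001, 0.066], [0, 0, 0], 0]
    - [[0, 0.001, 0.066], [0, 0, 0], 0]
    - [[0, 0.001, 0.066], [0, 0, 0], 0]

```text
time: 1.98
tool_pos: [0.5591, 0.3328, 0.2255]
orientation: [0.0, 0.491, 0.871, 0.001]
ft_force: [-2.2, -0.9, 0.2]
width: 0.0179
```

```bash
cat > circ.py <<'E'
import sys; from h import *
# rows for a clockwise arc: start angle from measured tcp, hub given
s=telemetry.observe(); hub=np.array([float(sys.argv[1]),float(sys.argv[2])]); step=float(sys.argv[3]); n=int(sys.argv[4]); r0=.046
p=s["tool_pos"]; a=np.arctan2(*(p[:2]-hub)[::-1]); M=rot(s["orientation"]).as_matrix()
print("radius",np.hypot(*(p[:2]-hub)),"ang",np.degrees(a),p,s["width"],s["ft_force"])
for i in range(1,n+1):
    b=a-np.radians(step)*i; t=np.r_[hub+r0*np.array([np.cos(b),np.sin(b)])-p[:2],0]; print([float(v) for v in (M.T@t).round(3)],end=", ")
E
python3 circ.py .5354 .2955 16 8
```

```text
radius 0.04416358703701275 ang 57.52358713284321 [0.55911374 0.33275696 0.22547884] 0.017903295315527788 [-2.17196117 -0.90625616  0.16708836]
[-0.011, 0.006, 0.0], [-0.024, 0.006, 0.0], [-0.037, 0.003, 0.0], [-0.048, -0.003, -0.0], [-0.057, -0.012, -0.0], [-0.063, -0.024, -0.0], [-0.065, -0.036, -0.0], [-0.065, -0.049, -0.0],
```

jog_arm:
  motion:
    - [[-0.012, 0.004, 0], [0, 0, 0], 0]
    - [[-0.025, 0.004, 0], [0, 0, 0], 0]
    - [[-0.038, 0.001, 0], [0, 0, 0], 0]
    - [[-0.049, -0.005, 0], [0, 0, 0], 0]
    - [[-0.058, -0.014, 0], [0, 0, 0], 0]
    - [[-0.064, -0.026, 0], [0, 0, 0], 0]
    - [[-0.066, -0.038, 0], [0, 0, 0], 0]
    - [[-0.066, -0.051, 0], [0, 0, 0], 0]

```text
time: 2.65
tool_pos: [0.5491, 0.2519, 0.2255]
orientation: [-0.001, 0.491, 0.871, 0.003]
ft_force: [-4.8, 20.1, 0.5]
width: 0.0183
```

```bash
python3 circ.py .534 .294 20 8
```

```text
radius 0.044693004484402304 ang -70.30060801377846 [0.54906535 0.25192269 0.22545002] 0.01834635201211482 [-4.80244554 20.1310584   0.48307323]
[0.005, -0.015, -0.0], [0.015, -0.027, -0.0], [0.029, -0.035, 0.0], [0.045, -0.037, 0.0], [0.061, -0.034, 0.0], [0.074, -0.025, 0.0], [0.084, -0.013, 0.0], [0.089, 0.002, 0.0],
```

jog_arm:
  motion:
    - [[0.008, -0.013, 0], [0, 0, 0], 0]
    - [[0.018, -0.025, 0], [0, 0, 0], 0]
    - [[0.032, -0.033, 0], [0, 0, 0], 0]
    - [[0.048, -0.035, 0], [0, 0, 0], 0]
    - [[0.064, -0.032, 0], [0, 0, 0], 0]
    - [[0.077, -0.023, 0], [0, 0, 0], 0]
    - [[0.087, -0.011, 0], [0, 0, 0], 0]
    - [[0.092, 0.004, 0], [0, 0, 0], 0]

```text
time: 3.32
tool_pos: [0.5043, 0.332, 0.2255]
orientation: [-0.0, 0.491, 0.871, 0.001]
ft_force: [2.0, -6.0, 1.5]
width: 0.0178
```

```bash
python3 circ.py .534 .295 20 8
```

```text
radius 0.047508249154021374 ang 128.76556733178984 [0.50425341 0.33204287 0.22546535] 0.017792126183529933 [ 1.98006896 -5.98900861  1.52386657]
[-0.002, 0.016, 0.0], [-0.008, 0.031, 0.0], [-0.019, 0.043, -0.0], [-0.033, 0.05, -0.0], [-0.049, 0.052, -0.0], [-0.065, 0.049, -0.0], [-0.078, 0.04, -0.0], [-0.088, 0.027, -0.0],
```

jog_arm:
  motion:
    - [[-0.002, 0.015, 0], [0, 0, 0], 0]
    - [[-0.008, 0.03, 0], [0, 0, 0], 0]
    - [[-0.019, 0.042, 0], [0, 0, 0], 0]
    - [[-0.033, 0.049, 0], [0, 0, 0], 0]
    - [[-0.048, 0.051, 0], [0, 0, 0], 0]
    - [[-0.064, 0.048, 0], [0, 0, 0], 0]
    - [[-0.077, 0.039, 0], [0, 0, 0], 0]
    - [[-0.087, 0.026, 0], [0, 0, 0], 0]

```text
time: 3.98
tool_pos: [0.5717, 0.2705, 0.2254]
orientation: [-0.002, 0.491, 0.871, 0.001]
ft_force: [-18.8, 15.3, 6.3]
width: 0.018
```

```bash
python3 circ.py .5325 .295 20 8
```

```text
radius 0.046207135671999355 ang -31.962444130811843 [0.57170191 0.27053964 0.22537394] 0.017961322642207022 [-18.83694024  15.29820289   6.34794821]
[-0.004, -0.015, -0.0], [-0.004, -0.031, -0.0], [0.003, -0.046, 0.0], [0.014, -0.058, 0.0], [0.028, -0.065, 0.0], [0.044, -0.067, 0.0], [0.059, -0.063, 0.0], [0.073, -0.054, 0.0],
```

jog_arm:
  motion:
    - [[-0.002, -0.016, 0], [0, 0, 0], 0]
    - [[-0.002, -0.032, 0], [0, 0, 0], 0]
    - [[0.005, -0.047, 0], [0, 0, 0], 0]
    - [[0.016, -0.059, 0], [0, 0, 0], 0]
    - [[0.03, -0.066, 0], [0, 0, 0], 0]
    - [[0.046, -0.068, 0], [0, 0, 0], 0]
    - [[0.061, -0.064, 0], [0, 0, 0], 0]
    - [[0.075, -0.055, 0], [0, 0, 0], 0]

```text
time: 4.65
tool_pos: [0.4868, 0.3056, 0.2255]
orientation: [0.001, 0.491, 0.871, 0.001]
ft_force: [0.2, -0.4, -0.2]
width: 0.0002
```

```bash
python3 circ.py .5325 .295 20 8
```

```text
radius 0.04691789158009756 ang 166.97936886517996 [0.48678841 0.30557069 0.22553919] 0.00019071745605952846 [ 0.19749664 -0.39065156 -0.17139126]
[0.009, 0.014, 0.0], [0.013, 0.029, 0.0], [0.012, 0.045, 0.0], [0.005, 0.059, 0.0], [-0.006, 0.071, 0.0], [-0.02, 0.078, 0.0], [-0.036, 0.08, 0.0], [-0.052, 0.076, 0.0],
```

jog_arm:
  motion:
    - [[0, 0, -0.03], [0, 0, 0], 0]
    - [[0, 0, -0.06], [0, 0, 0], 0.2]
    - [[0, 0, -0.062], [0, 0, 0], 0.45]
    - [[0, 0, -0.062], [0, 0, 0], 0.45]

```text
time: 4.98
tool_pos: [0.4886, 0.306, 0.2903]
orientation: [0.002, 0.491, 0.871, 0.003]
ft_force: [-0.1, -0.6, -0.0]
width: 0.0355
```

Run:
```python
from h import *
c=cams.camera_info("wrist")
a=cams.snapshot("wrist")[:,:,::-1]; cv2.imwrite("pics/w2.png",a)
import pickle; pickle.dump(c,open("w2.pkl","wb"))
```

```text
(no output)
```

View pics/w2.png

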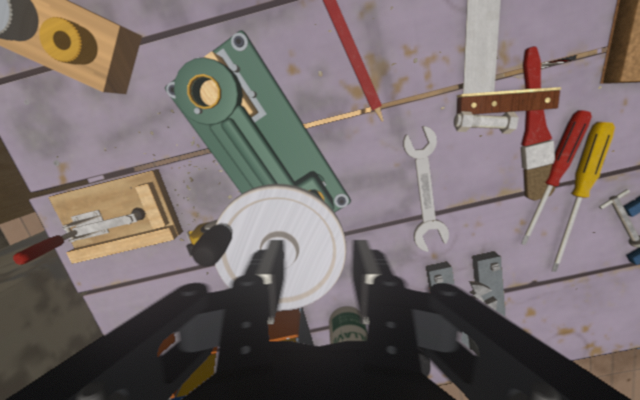

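The wrist view shows the fingers empty and the knob's top at about (208,249). It slipped out of the pads.

Run:
```python
from h import *
import pickle; c=pickle.load(open("w2.pkl","rb"))
k=ray("w",(207,249),.234,c); h=ray("w",(279,248),.205,c); print(k,h,np.hypot(*(k-[.5325,.295,0])[:2]),np.degrees(np.arctan2(k[1]-.295,k[0]-.5325)))
for z in (.2,.216,.234): print(proj("w",[.5325+.046*np.cos(-.9),.295+.046*np.sin(-.9),z],c))
s=telemetry.observe(); M=rot(s["orientation"]).as_matrix(); print(s["tool_pos"],M.round(3), M.T@(k-s["tool_pos"]))
```

```text
[0.53771271 0.25117808 0.234     ] [0.52699718 0.29356035 0.205     ] 0.0441308592478186 -83.21642156855403
[218.55357073 258.74461206]
[211.57758295 269.02713293]
[202.46197911 282.46342176]
[0.48778683 0.3054382  0.28793002] [[-0.517  0.856  0.004]
 [ 0.856  0.517  0.002]
 [-0.     0.004 -1.   ]] [-0.07224919  0.01443001  0.05400953]
```

jog_arm:
  motion:
    - [[-0.035, 0.007, 0], [0, 0, 0], 0.38]
    - [[-0.06, 0.012, 0], [0, 0, 0], 0.38]
    - [[-0.073, 0.0135, 0], [0, 0, 0], 0.38]
    - [[-0.073, 0.0135, 0], [0, 0, 0], 0.38]
    - [[-0.073, 0.0135, 0.03], [0, 0, 0], 0.38]
    - [[-0.073, 0.0135, 0.06], [0, 0, 0], 0.38]
    - [[-0.073, 0.0135, 0.068], [0, 0, 0], 0.38]
    - [[-0.073, 0.0135, 0.068], [0, 0, 0], 0.38]
  newtons: 90

```text
time: 5.7
tool_pos: [0.5334, 0.2492, 0.2138]
orientation: [-0.003, 0.491, 0.871, -0.003]
ft_force: [-1.3, -0.4, 0.5]
width: 0.0327
```

jog_arm:
  motion:
    - [[0, 0, 0], [0, 0, 0], 0]
    - [[0, 0, 0], [0, 0, 0], 0]
    - [[0, 0, 0], [0, 0, 0], 0]
    - [[0, 0, 0], [0, 0, 0], 0]

```text
time: 6.03
tool_pos: [0.5362, 0.2494, 0.2186]
orientation: [0.0, 0.491, 0.871, -0.0]
ft_force: [-2.0, -3.9, -5.1]
width: 0.0171
```

```bash
python3 circ.py .5325 .295 18 8
```

```text
radius 0.0457583773499663 ang -85.38081749549593 [0.53618504 0.24939025 0.21859931] 0.01712001205761174 [-2.0182816  -3.94535621 -5.07006755]
[0.008, -0.012, -0.0], [0.02, -0.02, -0.0], [0.033, -0.025, -0.0], [0.048, -0.025, -0.0], [0.061, -0.021, -0.0], [0.073, -0.012, -0.0], [0.082, -0.001, -0.0], [0.086, 0.013, -0.0],
```

jog_arm:
  motion:
    - [[0.008, -0.012, -0.002], [0, 0, 0], 0]
    - [[0.02, -0.02, -0.002], [0, 0, 0], 0]
    - [[0.033, -0.025, -0.002], [0, 0, 0], 0]
    - [[0.048, -0.025, -0.002], [0, 0, 0], 0]
    - [[0.061, -0.021, -0.002], [0, 0, 0], 0]
    - [[0.073, -0.012, -0.002], [0, 0, 0], 0]
    - [[0.082, -0.001, -0.002], [0, 0, 0], 0]
    - [[0.086, 0.013, -0.002], [0, 0, 0], 0]

```text
time: 6.7
tool_pos: [0.5027, 0.3325, 0.2218]
orientation: [0.0, 0.49, 0.871, 0.002]
ft_force: [0.6, 0.4, 1.3]
width: -0.0001
```

```bash
python3 circ.py .5325 .295 17 8
```

```text
radius 0.04788983451939735 ang 128.4645570298243 [0.50271107 0.33249741 0.22178663] -0.00014474220187576077 [0.61719759 0.41143365 1.27765915]
[-0.002, 0.014, 0.0], [-0.006, 0.027, 0.0], [-0.014, 0.038, 0.0], [-0.025, 0.046, 0.0], [-0.038, 0.051, 0.0], [-0.051, 0.052, 0.0], [-0.065, 0.049, 0.0], [-0.076, 0.042, 0.0],
```

jog_arm:
  motion:
    - [[0, 0, -0.03], [0, 0, 0], 0]
    - [[0, 0, -0.06], [0, 0, 0], 0.2]
    - [[0, 0, -0.066], [0, 0, 0], 0.38]
    - [[0, 0, -0.066], [0, 0, 0], 0.38]

```text
time: 7.03
tool_pos: [0.5045, 0.3319, 0.2912]
orientation: [0.002, 0.491, 0.871, 0.004]
ft_force: [0.7, 0.5, 0.0]
width: 0.0324
```

Run:
```python
from h import *
import pickle
c=cams.camera_info("wrist"); s=telemetry.observe()
a=cams.snapshot("wrist")[:,:,::-1].copy(); b=cams.snapshot("side")[:,:,::-1]
pickle.dump((c,s),open("w3.pkl","wb")); cv2.imwrite("pics/w3.png",a); cv2.imwrite("pics/side3.png",b)
o=cv2.imread("pics/side0.png")
f=lambda im:cv2.resize(im[130:300,275:365],None,fx=3.5,fy=3.5,interpolation=cv2.INTER_CUBIC)
w=cv2.resize(a[0:300,120:420],None,fx=0.55,fy=0.55)
m=np.hstack([f(o),f(b)]); p=np.zeros((m.shape[0],165,3),np.uint8); p[:165]=w[:165,:165]
cv2.imwrite("pics/m3.png",np.hstack([m,p]))
```

```text
(no output)
```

View pics/m3.png

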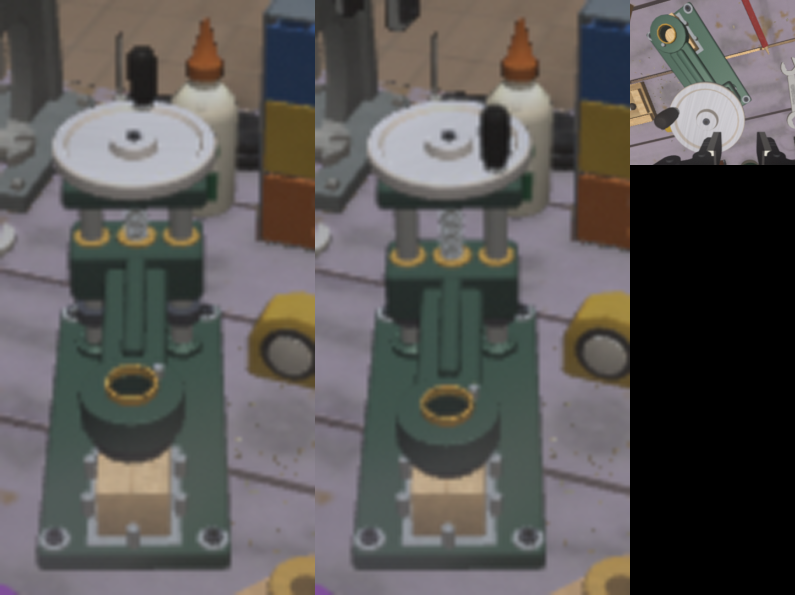

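Run:
```python
from h import *
import pickle; c,s=pickle.load(open("w3.pkl","rb"))
a=cv2.imread("pics/w3.png"); cv2.imwrite("pics/w3c.png",cv2.resize(a[120:320,120:400],None,fx=2.8,fy=2.8,interpolation=cv2.INTER_CUBIC))
k=ray("w",(180,213),.234,c); print(k,np.hypot(*(k-[.5325,.295,0])[:2]),np.degrees(np.arctan2(k[1]-.295,k[0]-.5325)))
```

```text
[0.54091229 0.25241645 0.234     ] 0.04340650932405616 -78.82521616931714
```

View pics/w3c.png

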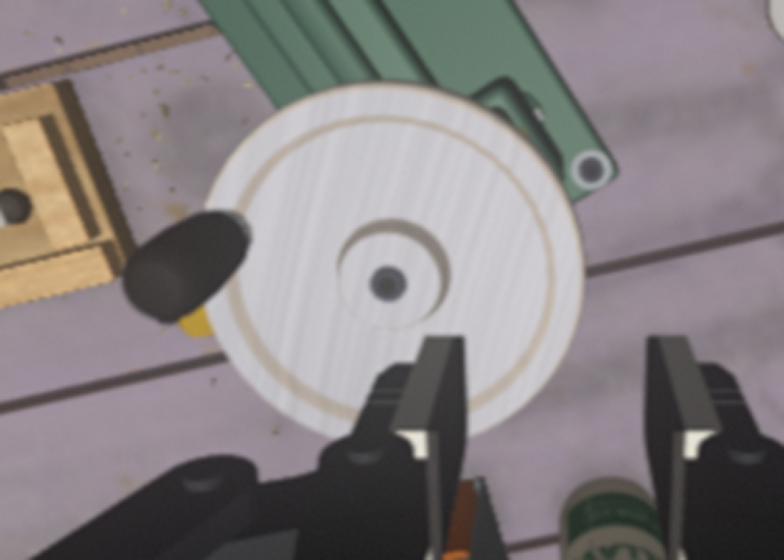

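Run:
```python
from h import *
import pickle; c,s=pickle.load(open("w3.pkl","rb"))
for z in (.122,.112,.105,.1,.096):
    u=proj("side",[.468,.158,z]); print(z,u, (u-[275,130]+.5)*3.5-.5)
k=ray("w",(179,220),.234,c); print(k,np.hypot(*(k-[.5325,.295,0])[:2]),np.degrees(np.arctan2(k[1]-.295,k[0]-.5325)))
print(ray("w",(260.4,221.4),.195,c),s["tool_pos"])
```

```text
0.122 [312.11755785 236.66797832] [131.16145249 374.58792412]
0.112 [312.23637472 240.32996419] [131.57731151 387.40487467]
0.105 [312.31860854 242.8644454 ] [131.8651299  396.27555889]
0.1 [312.37688094 244.66042522] [132.06908329 402.56148828]
0.096 [312.42322218 246.08868168] [132.23127762 407.56038589]
[0.54545727 0.25376303 0.234     ] 0.04322474250432783 -72.55650385536312
[0.53626409 0.29820723 0.195     ] [0.50453839 0.33192668 0.29122662]
```

jog_arm:
  motion:
    - [[-0.035, -0.003, 0], [0, 0, 0], 0.45]
    - [[-0.07, -0.006, 0], [0, 0, 0], 0.45]
    - [[-0.09, -0.008, 0], [0, 0, 0], 0.45]
    - [[-0.09, -0.008, 0], [0, 0, 0], 0.45]
    - [[-0.09, -0.008, 0.0], [0, 0, 0], 0.45]
  newtons: 90

```text
time: 7.55
tool_pos: [0.5423, 0.2478, 0.2843]
orientation: [-0.001, 0.492, 0.871, -0.001]
ft_force: [-0.5, -0.0, -0.0]
width: 0.0385
```

Run:
```python
from h import *
import pickle
c=cams.camera_info("wrist"); s=telemetry.observe()
a=cams.snapshot("wrist")[:,:,::-1].copy()
pickle.dump((c,s),open("w4.pkl","wb")); cv2.imwrite("pics/w4.png",a)
cv2.imwrite("pics/w4c.png",cv2.resize(a[120:320,220:440],None,fx=2.8,fy=2.8,interpolation=cv2.INTER_CUBIC))
print(s["tool_pos"])
for t in (-70,-75,-80): print(t,(proj("w",[.5335+.046*np.cos(np.radians(t)),.296+.046*np.sin(np.radians(t)),.234],c)-[220,120])*2.8)
for z in (.195,.2,.234): print(z,(proj("w",[.544,.251,z],c)-[220,120])*2.8)
print((proj("w",[.5335,.296,.195],c)-[220,120])*2.8)
```

```text
[0.5422798  0.24777963 0.28431584]
-70 [284.9231483  353.56598776]
-75 [289.2892002  337.02247887]
-80 [295.25609294 320.70702485]
0.195 [287.6249919  273.01787282]
0.2 [287.92952845 279.30189134]
0.234 [290.41677587 330.62548076]
[453.06231807 323.66996401]
```

View pics/w4c.png

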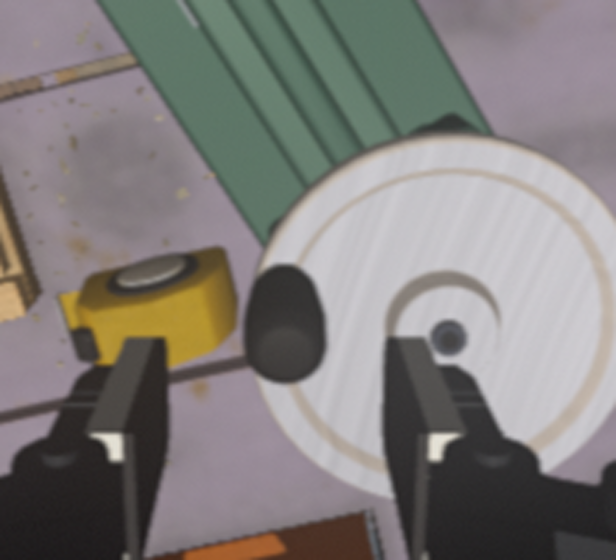

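Knob top face is at crop (286,350), i.e. wheel angle ≈ −71°. I was gripping about 8 mm off the knob's centre, so I correct by 4.5 mm along tool y from here.

jog_arm:
  motion:
    - [[0, 0.0045, 0.025], [0, 0, 0], 0.45]
    - [[0, 0.0045, 0.045], [0, 0, 0], 0.45]
    - [[0, 0.0045, 0.06], [0, 0, 0], 0.45]
    - [[0, 0.0045, 0.067], [0, 0, 0], 0.45]
    - [[0, 0.0045, 0.067], [0, 0, 0], 0.2]
    - [[0, 0.0045, 0.067], [0, 0, 0], 0]
    - [[0, 0.0045, 0.067], [0, 0, 0], 0]
    - [[0, 0.0045, 0.067], [0, 0, 0], 0]

```text
time: 8.27
tool_pos: [0.5456, 0.2518, 0.2185]
orientation: [-0.001, 0.491, 0.871, -0.0]
ft_force: [-1.4, 4.1, -10.1]
width: 0.0169
```

```bash
python3 circ.py .5335 .2955 13 8
```

```text
radius 0.045368828510136024 ang -74.5558256365019 [0.54558169 0.25176942 0.21847649] 0.016893581537180593 [ -1.40790072   4.10107466 -10.11157745]
[0.003, -0.01, 0.0], [0.009, -0.018, 0.0], [0.017, -0.025, 0.0], [0.026, -0.03, 0.0], [0.036, -0.033, 0.0], [0.047, -0.034, 0.0], [0.057, -0.032, 0.0], [0.066, -0.028, 0.0],
```

jog_arm:
  motion:
    - [[0.001, -0.004, 0], [0, 0, 0], 0]
    - [[0.004, -0.012, 0], [0, 0, 0], 0]
    - [[0.01, -0.02, 0], [0, 0, 0], 0]
    - [[0.018, -0.026, 0], [0, 0, 0], 0]
    - [[0.026, -0.03, 0], [0, 0, 0], 0]
    - [[0.036, -0.033, 0], [0, 0, 0], 0]
    - [[0.047, -0.034, 0], [0, 0, 0], 0]
    - [[0.057, -0.032, 0], [0, 0, 0], 0]

```text
time: 8.93
tool_pos: [0.4895, 0.2842, 0.2206]
orientation: [0.001, 0.491, 0.871, 0.001]
ft_force: [-0.0, 0.0, 0.9]
width: -0.0003
```

```bash
python3 circ.py .5335 .2955 15 8
```

```text
radius 0.045482603149108694 ang -165.55377616144085 [0.48945546 0.2841534  0.22057657] -0.0002594681641215527 [-0.0311931   0.03384901  0.87287895]
[0.011, 0.004, 0.0], [0.02, 0.012, 0.0], [0.027, 0.022, 0.0], [0.032, 0.033, 0.0], [0.033, 0.045, 0.0], [0.031, 0.057, 0.0], [0.026, 0.068, 0.0], [0.018, 0.077, 0.0],
```

jog_arm:
  motion:
    - [[0, 0, -0.03], [0, 0, 0], 0]
    - [[0, 0, -0.06], [0, 0, 0], 0.2]
    - [[0, 0, -0.07], [0, 0, 0], 0.38]
    - [[0, 0, -0.07], [0, 0, 0], 0.45]
    - [[0, 0, -0.07], [0, 0, 0], 0.45]

```text
time: 9.35
tool_pos: [0.4896, 0.2844, 0.2899]
orientation: [0.001, 0.491, 0.871, 0.001]
ft_force: [0.8, -0.3, -0.4]
width: 0.0388
```

```bash
cat > knob.py <<'E'
from h import *
def find(img,c,hub=(.5335,.2955)):
    g=cv2.GaussianBlur(img.max(axis=2).astype(np.float32),(3,3),0); t=np.radians(np.arange(-180,180,1.)); ph=np.linspace(0,2*np.pi,12,endpoint=False)
    out=[]
    for a in t:
        k=np.array([hub[0]+.046*np.cos(a),hub[1]+.046*np.sin(a)]); s=[]; o=[]
        for z in (.205,.22,.233):
            for rr in (0,.004,.008): s+=[[k[0]+rr*np.cos(p),k[1]+rr*np.sin(p),z] for p in ph]
        for rr in (.014,): o+=[[k[0]+rr*np.cos(p),k[1]+rr*np.sin(p),.234] for p in ph]
        def samp(P):
            u=proj("w",np.array(P),c).round().astype(int); ok=(u[:,0]>=0)&(u[:,0]<640)&(u[:,1]>=0)&(u[:,1]<400)
            return g[u[ok,1],u[ok,0]] if ok.mean()>.9 else None
        A,B=samp(s),samp(o); out.append(-999 if A is None or B is None else B.mean()-A.mean()-2*np.maximum(A-70,0).mean())
    out=np.array(out); i=out.argmax(); return np.degrees(t[i]),out[i],[(int(np.degrees(t[j])),round(float(out[j]))) for j in np.argsort(-out)[:6]]
E
python3 - <<'E'
from knob import *
import pickle
for n in (2,3,4):
    d=pickle.load(open(f"w{n}.pkl","rb")); c=d if n==2 else d[0]
    print(n,find(cv2.imread(f"pics/w{n}.png"),c))
c=cams.camera_info("wrist"); s=telemetry.observe(); a=cams.snapshot("wrist")[:,:,::-1].copy(); cv2.imwrite("pics/w5.png",a); pickle.dump((c,s),open("w5.pkl","wb"))
print(5,find(a,c),s["tool_pos"],s["ft_force"])
b=cams.snapshot("side")[:,:,::-1]; cv2.imwrite("pics/side5.png",b)
# arm drop: shift of slide/boss patch vs side0, vertical
o=cv2.imread("pics/side0.png")
for n in ("side3","side5"):
    q=cv2.imread(f"pics/{n}.png"); f=lambda i:cv2.resize(i,None,fx=4,fy=4,interpolation=cv2.INTER_CUBIC)
    T=f(o[228:252,296:330]); S=f(q[225:275,293:333]); m=cv2.matchTemplate(S,T,cv2.TM_CCOEFF_NORMED); _,v,_,l=cv2.minMaxLoc(m); print(n,v,(l[1]/4-3)*26/9.42,"mm")
E
```

```text
2 (np.float64(-78.0), np.float32(74.74711), [(-78, 75), (-77, 75), (-79, 74), (-76, 71), (-80, 68), (-75, 67)])
3 (np.float64(-73.0), np.float32(70.425934), [(-73, 70), (-71, 70), (-72, 70), (-69, 69), (-70, 69), (-74, 66)])
4 (np.float64(-72.0), np.float32(90.861694), [(-72, 91), (-73, 88), (-71, 84), (-74, 78), (-70, 77), (-75, 70)])
5 (np.float64(-74.0), np.float32(33.141785), [(-74, 33), (-75, 31), (-76, 31), (-70, 30), (-73, 30), (-71, 29)]) [0.48962771 0.28435711 0.28985027] [ 0.8030726  -0.30999317 -0.36426408]
side3 0.9304763674736023 16.56050955414013 mm
side5 0.9297234416007996 16.56050955414013 mm
```

Run:
```python
from h import *
from scipy.optimize import brentq
hub=np.array([.5335,.2955]); b=hub+.15*np.array([-.44,-.898]); print("bore",b)
for n in ("side0","side5"):
    im=cv2.imread(f"pics/{n}.png"); hsv=cv2.cvtColor(im,cv2.COLOR_BGR2HSV)
    sub=hsv[225:262,298:328]; m=cv2.inRange(sub,(10,90,90),(35,255,255)); ys,xs=np.nonzero(m); (cx,cy),ax,an=cv2.fitEllipse(np.c_[xs,ys].astype(np.float32))if len(xs)>5 else ((0,0),0,0)
    bb=(xs.min()+298,xs.max()+298,ys.min()+225,ys.max()+225); mid=((bb[0]+bb[1])/2,(bb[2]+bb[3])/2)
    z=brentq(lambda z:proj("side",[*b,z])[1]-mid[1],.05,.2); print(n,bb,mid,"ring z",z,proj("side",[*b,z]))
    w=hsv[155:190,285:340]; m=((w[...,1]<40)&(w[...,2]>150)).astype(np.uint8); ys,xs=np.nonzero(m); print("wheel bbox",xs.min()+285,xs.max()+285,ys.min()+155,ys.max()+155)
t=np.linspace(0,6.28,60); P=np.c_[hub[0]+.054*np.cos(t),hub[1]+.054*np.sin(t),0*t+.193]; u=proj("side",P); print("pred",u.min(0),u.max(0))
for n in (0,5): print(0)
im=cv2.imread("pics/side5.png")[185:300,280:360]
o=cv2.imread("pics/side0.png")[185:300,280:360]
cv2.imwrite("pics/s5c.png",np.hstack([cv2.resize(i,None,fx=5,fy=5,interpolation=cv2.INTER_CUBIC) for i in (o,im)]))
```

```text
bore [0.4675 0.1608]
side0 (np.int64(305), np.int64(319), np.int64(234), np.int64(245)) (np.float64(312.0), np.float64(239.5)) ring z 0.11233258036393662 [311.45441909 239.5       ]
wheel bbox 290 339 155 183
side5 (np.int64(305), np.int64(319), np.int64(240), np.int64(251)) (np.float64(312.0), np.float64(245.5)) ring z 0.09564845354237869 [311.65738284 245.5       ]
wheel bbox 290 339 155 183
pred [288.26956421 157.78375988] [335.74103921 182.33225952]
0
0
```

View pics/s5c.png

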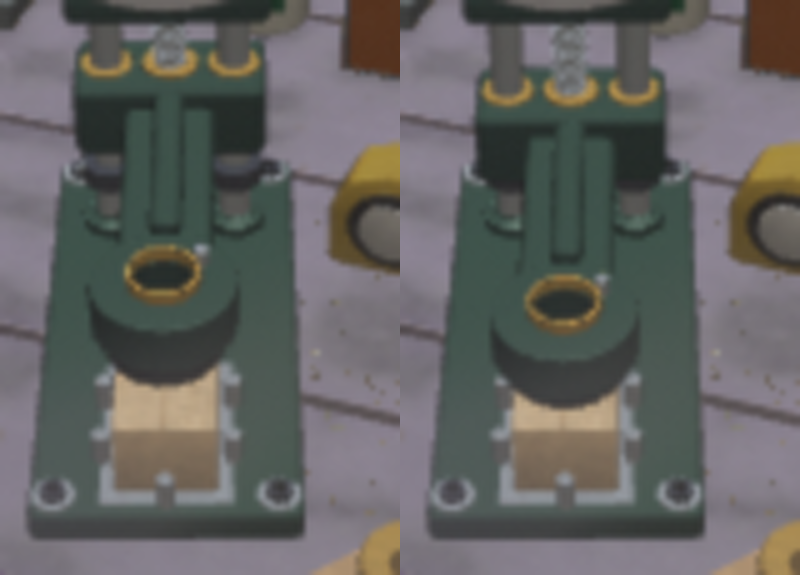

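The ring sits at z ≈ 0.0956 (0.096 expected on the stop), and the slide now covers the stop collars in the crop. The arm is on its stop: it must have started partly wound, and the "slips" happened at the stop. Next is the steel bush.

jog_arm:
  motion:
    - [[-0.03, -0.016, 0], [0, 0, 7], 0.6]
    - [[-0.07, -0.037, 0], [0, 0, 14], 0.9]
    - [[-0.105, -0.055, 0], [0, 0, 21], 0.9]
    - [[-0.14, -0.073, 0], [0, 0, 28], 0.9]
    - [[-0.175, -0.091, 0], [0, 0, 35], 0.9]
    - [[-0.21, -0.11, 0], [0, 0, 42], 0.9]
    - [[-0.24, -0.125, 0], [0, 0, 49], 0.9]
    - [[-0.27, -0.141, 0], [0, 0, 56], 0.9]

```text
time: 10.12
tool_pos: [0.5075, -0.0224, 0.287]
orientation: [-0.001, 0.844, 0.536, -0.001]
ft_force: [0.7, 0.4, 0.4]
width: 0.0767
```

```bash
cat > go.py <<'E'
import sys; from h import *
s=telemetry.observe(); M=rot(s["orientation"]).as_matrix(); x,y,z=map(float,sys.argv[1:4])
print("t",s["time"],"tcp",s["tool_pos"].round(4),"jaw",np.degrees(np.arctan2(M[1,0],M[0,0])).round(1),"tilt",np.degrees(np.arccos(-M[2,2])).round(2),"q6",s["qpos"][5].round(2),"w",s["width"].round(4),"F",s["ft_force"].round(1),"T",s["ft_torque"].round(2))
print("shift",(M.T@(np.array([x,y,z])-s["tool_pos"])).round(4))
E
python3 go.py .5105 -.061 .17
```

```text
Traceback (most recent call last):
  File "go.py", line 3, in <module>
    print("t",s["time"],"tcp",s["tool_pos"].round(4),"jaw",np.degrees(np.arctan2(M[1,0],M[0,0])).round(1),"tilt",np.degrees(np.arccos(-M[2,2])).round(2),"q6",s["qpos"][5].round(2),"w",s["width"].round(4),"F",s["ft_force"].round(1),"T",s["ft_torque"].round(2))
                                                                                                                                                                                        ^^^^^^^^^^^^^^^^
AttributeError: 'float' object has no attribute 'round'
```

jog_arm:
  motion:
    - [[-0.01, 0.006, 0], [0, 0, 7], 0.9]
    - [[-0.02, 0.012, 0], [0, 0, 14], 0.9]
    - [[-0.033, 0.019, 0.01], [0, 0, 21], 0.9]
    - [[-0.034, 0.019, 0.03], [0, 0, 28], 0.9]
    - [[-0.034, 0.019, 0.05], [0, 0, 35], 0.9]
    - [[-0.034, 0.019, 0.07], [0, 0, 42], 0.9]
    - [[-0.034, 0.019, 0.09], [0, 0, 49], 0.9]
    - [[-0.034, 0.019, 0.1], [0, 0, 56], 0.9]

```text
time: 10.78
tool_pos: [0.509, -0.0591, 0.184]
orientation: [-0.001, 0.997, 0.077, -0.003]
ft_force: [0.2, -0.0, -0.1]
width: 0.0768
```

jog_arm:
  motion:
    - [[0, 0, 0], [0, 0, 3], 0.9]
    - [[0, 0, 0], [0, 0, 3], 0.9]
    - [[0, 0, 0], [0, 0, 3], 0.9]

```text
time: 11.03
tool_pos: [0.5107, -0.0593, 0.1876]
orientation: [-0.0, 0.998, 0.055, -0.001]
ft_force: [-0.2, -0.2, 0.5]
width: 0.0773
```

```bash
sed -i 's/s\["width"\].round(4)/round(s["width"],4)/' go.py
python3 - <<'E'
from h import *
import pickle
c=cams.camera_info("wrist"); a=cams.snapshot("wrist")[:,:,::-1].copy(); cv2.imwrite("pics/w6.png",a); pickle.dump(c,open("w6.pkl","wb"))
for p in ([.5105,-.061,.0765],[.503,.0085,.0715],[.4675,.1608,.096]): print(proj("w",p,c))
E
python3 go.py .5105 -.061 .066
```

```text
[316.8590707  205.15625362]
[316.96258573 113.85183932]
[ 281.67186402 -187.51921731]
t 11.0833 tcp [ 0.5111 -0.0594  0.1883] jaw 6.3 tilt 0.06 q6 -0.33 w 0.0768 F [-0.2 -0.8  0.7] T [-0.06 -0.    0.05]
shift [-0.0007  0.0015  0.1223]
```

View pics/w6.png

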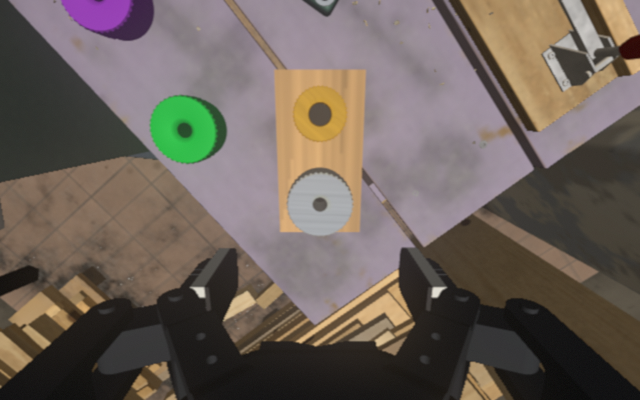

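Wrist view: steel bush at (320,204) and brass at (320,113). The steel bush is centred between the fingers, about 3 px right of prediction. Descending and gripping.

jog_arm:
  motion:
    - [[0.001, 0.0015, 0.035], [0, 0, 0], 0.9]
    - [[0.001, 0.0015, 0.07], [0, 0, 0], 0.9]
    - [[0.001, 0.0015, 0.1], [0, 0, 0], 0.9]
    - [[0.001, 0.0015, 0.122], [0, 0, 0], 0.9]
    - [[0.001, 0.0015, 0.122], [0, 0, 0], 0.9]
    - [[0.001, 0.0015, 0.122], [0, 0, 0], 0.9]
    - [[0.001, 0.0015, 0.122], [0, 0, 0], 0.3]
    - [[0.001, 0.0015, 0.122], [0, 0, 0], 0.3]
  newtons: 50

```text
time: 11.75
tool_pos: [0.514, -0.0614, 0.0695]
orientation: [0.001, 0.999, 0.054, 0.001]
ft_force: [-28.0, -3.4, 24.4]
width: 0.0544
```

jog_arm:
  motion:
    - [[0, 0, 0], [0, 0, 0], 0.3]
    - [[0, 0, 0], [0, 0, 0], 0.3]
    - [[0, 0, 0], [0, 0, 0], 0.3]

```text
time: 12.0
tool_pos: [0.5135, -0.0615, 0.0697]
orientation: [0.001, 0.999, 0.054, 0.001]
ft_force: [-7.8, 0.2, 9.7]
width: 0.0524
```

```bash
python3 go.py .5105 -.061 .066
```

```text
t 12.0 tcp [ 0.5135 -0.0615  0.0697] jaw 6.2 tilt 0.12 q6 -0.33 w 0.0524 F [-7.8  0.2  9.7] T [-0.08  1.3   0.05]
shift [-0.0029 -0.0008  0.0037]
```

jog_arm:
  motion:
    - [[0, 0, -0.02], [0, 0, 0], 0.3]
    - [[0, 0, -0.05], [0, 0, 0], 0.3]
    - [[0, 0, -0.08], [0, 0, 0], 0.3]
    - [[0, 0, -0.105], [0, 0, 0], 0.3]
    - [[0, 0, -0.105], [0, 0, 0], 0.3]
    - [[0, 0, -0.105], [0, 0, 0], 0.3]

```text
time: 12.5
tool_pos: [0.5146, -0.0614, 0.1755]
orientation: [0.001, 0.999, 0.054, 0.003]
ft_force: [-0.1, -0.3, -3.7]
width: 0.0528
```

```bash
python3 go.py .468 .11 .175
cat > ring.py <<'E'
from h import *
def ring(img,c,guess=(.468,.161,.096),h=28,name="w"):
    u=proj(name,guess,c).round().astype(int); x0,y0=max(u[0]-h,0),max(u[1]-h,0); sub=img[y0:u[1]+h,x0:u[0]+h]
    hsv=cv2.cvtColor(sub,cv2.COLOR_BGR2HSV); m=cv2.inRange(hsv,(12,110,60),(32,255,255))
    n,l,st,ce=cv2.connectedComponentsWithStats(m); 
    if n<2: return None
    i=1+st[1:,4].argmax(); ys,xs=np.nonzero(l==i); e=cv2.minEnclosingCircle(np.c_[xs,ys].astype(np.float32)); el=cv2.fitEllipse(cv2.convexHull(np.c_[xs,ys].astype(np.int32)))
    p=np.array(el[0])+[x0,y0]; return p,np.array(el[1]),u,ray(name,p,guess[2],c)
E
python3 - <<'E'
from ring import *
import pickle
for n in (2,3,4,5):
    d=pickle.load(open(f"w{n}.pkl","rb")); c=d if n==2 else d[0]
    print(n,ring(cv2.imread(f"pics/w{n}.png"),c))
a=cams.snapshot("top")[:,:,::-1].copy(); cv2.imwrite("pics/top6.png",a)
print(ring(a,None,(.468,.161,.096),14,"top"), ring(cv2.imread("pics/top0.png"),None,(.468,.161,.1125),14,"top"))
E
```

```text
t 12.5 tcp [ 0.5146 -0.0614  0.1755] jaw 6.2 tilt 0.38 q6 -0.33 w 0.0528 F [-0.1 -0.3 -3.7] T [-0.03  0.01  0.05]
shift [-2.790e-02 -1.754e-01 -1.000e-04]
2 (array([203.4523201,  91.0574894]), array([31.94229126, 35.79885864]), array([203,  88]), array([0.47056135, 0.16271418, 0.096     ]))
3 (array([186.17831421,  60.89053535]), array([32.78778458, 38.00701141]), array([186,  57]), array([0.47076545, 0.16293862, 0.096     ]))
4 (array([281.17497635,  75.82039642]), array([32.8794632 , 36.05544662]), array([281,  72]), array([0.47128884, 0.16270177, 0.096     ]))
5 (array([223.72166634, 103.19753647]), array([31.57510185, 34.62288666]), array([224, 100]), array([0.47073339, 0.16248383, 0.096     ]))Traceback (most recent call last):
  File "<stdin>", line 7, in <module>
  File "ring.py", line 7, in ring
    i=1+st[1:,4].argmax(); ys,xs=np.nonzero(l==i); e=cv2.minEnclosingCircle(np.c_[xs,ys].astype(np.float32)); el=cv2.fitEllipse(cv2.convexHull(np.c_[xs,ys].astype(np.int32)))
                                                                                                                 ~~~~~~~~~~~~~~^^^^^^^^^^^^^^^^^^^^^^^^^^^^^^^^^^^^^^^^^^^^^^^
cv2.error: OpenCV(4.12.0) /io/opencv/modules/imgproc/src/shapedescr.cpp:361: error: (-201:Incorrect size of input array) There should be at least 5 points to fit the ellipse in function 'fitEllipseNoDirect'
```

jog_arm:
  motion:
    - [[-0.003, -0.015, 0], [0, 0, -2], 0.3]
    - [[-0.009, -0.045, 0], [0, 0, -5], 0.3]
    - [[-0.015, -0.08, 0], [0, 0, -9], 0.3]
    - [[-0.021, -0.115, 0], [0, 0, -9], 0.3]
    - [[-0.026, -0.14, 0], [0, 0, -9], 0.3]
    - [[-0.028, -0.155, 0], [0, 0, -9], 0.3]
    - [[-0.028, -0.155, 0], [0, 0, -9], 0.3]
    - [[-0.028, -0.155, 0], [0, 0, -9], 0.3]

```text
time: 13.22
tool_pos: [0.467, 0.0907, 0.1704]
orientation: [0.0, 0.991, 0.133, -0.001]
ft_force: [-0.3, -0.6, -3.0]
width: 0.0526
```

```bash
python3 - <<'E'
from ring import *
c=cams.camera_info("wrist"); a=cams.snapshot("wrist")[:,:,::-1].copy(); cv2.imwrite("pics/w7.png",a)
print(ring(a,c,(.4705,.1625,.096),45))
# bush top centre in the hand: predicted pixel under TCP
E
python3 go.py .4705 .1615 .165
```

```text
(array([354.87833023, 113.77964401]), array([50.88388443, 53.01977539]), array([354, 113]), array([0.47138697, 0.16239983, 0.096     ]))
t 13.2667 tcp [0.4674 0.09   0.1707] jaw 15.2 tilt 0.12 q6 -0.18 w 0.0526 F [ 0.1 -0.  -3.4] T [-0.03 -0.03  0.09]
shift [ 0.0218 -0.0682  0.0056]
```

View pics/w7.png

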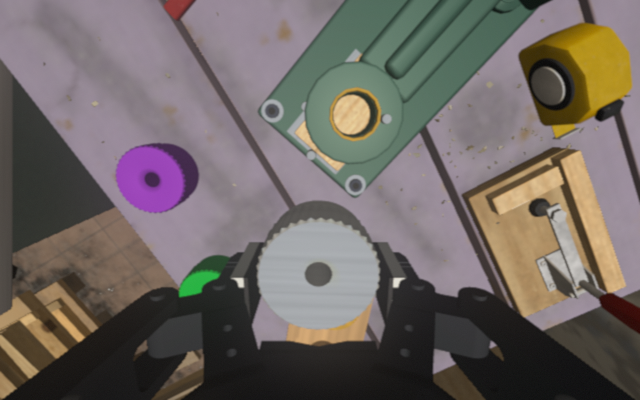

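Wrist view: bush held square, with its top centre at (318,274). The ring is centred at (355,114) and the pin is at (387,119).

Run:
```python
from h import *
s=telemetry.observe(); c=cams.camera_info("wrist"); M=rot(s["orientation"]).as_matrix()
b=ray("w",(318,273.5),s["tool_pos"][2]+.0068,c); print(b,"bush in tool",M.T@(b-s["tool_pos"]))
t=np.array([.4711,.1625,0]); d=M.T@(t-b); print("shift xy",d, "pin",ray("w",(387,119),.098,c))
```

```text
[0.46701841 0.09288509 0.17749226] bush in tool [ 0.00040912 -0.00289329 -0.00680111]
shift xy [ 0.02258403 -0.06611687  0.1774399 ] pin [0.49174571 0.16385682 0.098     ]
```

jog_arm:
  motion:
    - [[0.007, -0.02, 0], [0, 0, 0], 0.3]
    - [[0.015, -0.045, 0], [0, 0, 0], 0.3]
    - [[0.0215, -0.064, 0], [0, 0, 0], 0.3]
    - [[0.0225, -0.067, 0], [0, 0, 0], 0.3]
    - [[0.0225, -0.067, 0], [0, 0, 0], 0.3]
    - [[0.0225, -0.067, 0.01], [0, 0, 0], 0.3]
    - [[0.0225, -0.067, 0.018], [0, 0, 0], 0.3]
    - [[0.0225, -0.067, 0.018], [0, 0, 0], 0.3]

```text
time: 13.93
tool_pos: [0.4708, 0.1592, 0.1509]
orientation: [0.0, 0.991, 0.131, -0.002]
ft_force: [-0.4, -0.4, -4.0]
width: 0.0526
```

jog_arm:
  motion:
    - [[0, 0, 0.005], [0, 0, 0], 0.3]
    - [[0, 0, 0.01], [0, 0, 0], 0.3]
    - [[0, 0, 0.015], [0, 0, 0], 0.3]
    - [[0, 0, 0.02], [0, 0, 0], 0.3]
    - [[0, 0, 0.023], [0, 0, 0], 0.3]
    - [[0, 0, 0.023], [0, 0, 0], 0.3]

```text
time: 14.43
tool_pos: [0.4716, 0.1608, 0.1298]
orientation: [-0.0, 0.991, 0.132, -0.001]
ft_force: [-2.3, 2.1, -5.7]
width: 0.0526
```

```bash
python3 go.py .471 .1625 .1237
```

```text
t 14.4333 tcp [0.4716 0.1608 0.1298] jaw 15.2 tilt 0.09 q6 -0.04 w 0.0526 F [-2.3  2.1 -5.7] T [0.36 0.42 0.02]
shift [-0.0001 -0.0018  0.0061]
```

jog_arm:
  motion:
    - [[0, 0, 0.002], [0, 0, 0], 0.3]
    - [[0, 0, 0.004], [0, 0, 0], 0.3]
    - [[0, 0, 0.006], [0, 0, 0], 0.3]
    - [[0, 0, 0.008], [0, 0, 0], 0.3]
    - [[0, 0, 0.008], [0, 0, 0], 0.3]
    - [[0, 0, 0.008], [0, 0, 0], 0.3]

```text
time: 14.93
tool_pos: [0.4719, 0.161, 0.1239]
orientation: [-0.0, 0.991, 0.132, -0.0]
ft_force: [-9.5, 0.5, 8.2]
width: 0.0523
```

```bash
python3 go.py .471 .1625 .1237
```

```text
t 14.9333 tcp [0.4719 0.161  0.1239] jaw 15.2 tilt 0.06 q6 -0.04 w 0.0523 F [-9.5  0.5  8.2] T [0.3  1.66 0.03]
shift [-0.0004 -0.0017  0.0002]
```

jog_arm:
  motion:
    - [[-0.0005, 0, 0.0005], [0, 0, 3], 0.3]
    - [[-0.0007, 0, 0.0005], [0, 0, 6], 0.3]
    - [[-0.0008, 0, 0.0005], [0, 0, 9], 0.3]
    - [[-0.0009, 0, 0.0005], [0, 0, 12], 0.3]
    - [[-0.001, -0.0001, 0.0005], [0, 0, 15], 0.3]
    - [[-0.0011, -0.0001, 0.0005], [0, 0, 18], 0.3]
    - [[-0.0012, -0.0001, 0.0005], [0, 0, 21], 0.3]
    - [[-0.0013, -0.0002, 0.0005], [0, 0, 24], 0.3]

```text
time: 15.6
tool_pos: [0.4708, 0.161, 0.1225]
orientation: [-0.0, 0.997, -0.078, -0.0]
ft_force: [-2.7, 3.3, -2.6]
width: 0.0528
```

```bash
python3 go.py .471 .1625 .1237
```

```text
t 15.6 tcp [0.4708 0.161  0.1225] jaw -9.0 tilt 0.04 q6 0.38 w 0.0528 F [-2.7  3.3 -2.6] T [0.59 0.66 0.07]
shift [-0.     -0.0015 -0.0012]
```

Contact force vanished and z fell below the pin-top level: the keyway is over the pin. Pushing down.

jog_arm:
  motion:
    - [[0, 0, 0.0015], [0, 0, 0], 0.3]
    - [[0, 0, 0.003], [0, 0, 0], 0.3]
    - [[0, 0, 0.0045], [0, 0, 0], 0.3]
    - [[0, 0, 0.006], [0, 0, 0], 0.3]
    - [[0, 0, 0.006], [0, 0, 0], 0.3]
    - [[0, 0, 0.006], [0, 0, 0], 0.3]
  newtons: 70

```text
time: 16.1
tool_pos: [0.4709, 0.1611, 0.1174]
orientation: [-0.0, 0.997, -0.077, -0.0]
ft_force: [-7.8, 3.8, 6.4]
width: 0.0519
```

```bash
python3 go.py .471 .1625 .1157
```

```text
t 16.1 tcp [0.4709 0.1611 0.1174] jaw -8.8 tilt 0.05 q6 0.38 w 0.0519 F [-7.8  3.8  6.4] T [ 0.53  1.53 -0.11]
shift [-0.0001 -0.0014  0.0017]
```

jog_arm:
  motion:
    - [[0, 0, 0.001], [0, 0, 0], 0.3]
    - [[0, 0, 0.002], [0, 0, 0], 0.3]
    - [[0, 0, 0.003], [0, 0, 0], 0.3]
    - [[0, 0, 0.004], [0, 0, 0], 0.3]
    - [[0, 0, 0.004], [0, 0, 0], 0.3]
    - [[0, 0, 0.004], [0, 0, 0], 0.3]

```text
time: 16.6
tool_pos: [0.471, 0.1613, 0.116]
orientation: [-0.0, 0.997, -0.077, -0.0]
ft_force: [-21.8, -0.6, 31.0]
width: 0.052
```

```bash
python3 go.py .471 .1625 .1157
```

```text
t 16.6 tcp [0.471  0.1613 0.116 ] jaw -8.8 tilt 0.05 q6 0.38 w 0.052 F [-21.8  -0.6  31. ] T [-0.02  3.64 -0.05]
shift [-0.0002 -0.0012  0.0003]
```

jog_arm:
  motion:
    - [[-0.0006, 0, -0.0004], [0, 0, 0], 0.3]
    - [[-0.0012, 0, -0.0008], [0, 0, 0], 0.3]
    - [[-0.0012, 0, -0.0008], [0, 0, 0], 0.3]
    - [[-0.0012, 0, -0.0008], [0, 0, 0], 0.3]

```text
time: 16.93
tool_pos: [0.4709, 0.1613, 0.1161]
orientation: [-0.001, 0.997, -0.077, 0.001]
ft_force: [-10.5, 0.6, 18.3]
width: 0.0521
```

```bash
python3 go.py .471 .1625 .1157
python3 - <<'E'
from h import *
b=cams.snapshot("side")[:,:,::-1].copy(); cv2.imwrite("pics/side8.png",b); q=cv2.imread("pics/side5.png")
f=lambda i:cv2.resize(i,None,fx=8,fy=8,interpolation=cv2.INTER_CUBIC)
# slide (bushes on pillars) now vs on-stop picture
T=f(q[192:212,297:332]); S=f(b[189:215,294:335]); m=cv2.matchTemplate(S,T,cv2.TM_CCOEFF_NORMED); _,v,_,l=cv2.minMaxLoc(m); print("slide shift px",v,np.array(l)/8-3)
c=cams.camera_info("wrist"); a=cams.snapshot("wrist")[:,:,::-1]; s=telemetry.observe()
# silvery top disc centre of the bush against TCP
u=proj("w",s["tool_pos"]+[0,0,.0068],c).astype(int); print("top px",u)
E
```

```text
t 16.9333 tcp [0.4709 0.1613 0.1161] jaw -8.8 tilt 0.15 q6 0.38 w 0.0521 F [-10.5   0.6  18.3] T [ 0.15  1.96 -0.03]
shift [-0.     -0.0012  0.0004]
slide shift px 0.058092501014471054 [3. 3.]
top px [315 280]
```

```bash
python3 -c "
from workcell import r; print(r.hand_in())"
```

```text
the job is handed in; nothing more can be done
None
```

I wound the handwheel clockwise to its stop, then fitted the steel bush in the arm's bore, keyed it over the pin and pushed it home. The job was handed in at about 17 s, with the bush still gripped and held down; `hand_in` gave no verdict.

- **Arm on its stop:** the arm started partly wound, so it took about 16.5 mm of travel. The ring sat at 0.0956 m (0.096 expected), and the tool height puts the pin top at 0.0982 m (0.098 expected). Both put the arm within about 0.4 mm of its stop. I did not measure the foot's force on the block.
- **Slips at the wheel:** the fingers slipped off the knob three times. The wheel was most likely already at its stop each time; the last readings showed it 4–6° back from there (about 0.2 mm of arm travel).
- **Bush seated:** the keyway dropped within 24° of turning. The head ended at about 0.0904 m (0.090 is flat on the arm), with the tool pressing down about 20 N. The force rose steeply over the last 1.4 mm, as expected once the head meets the arm.
- **Grip and tilt:** the fingers were closed on the bush at 52 mm opening with the grip set to 70 N. Tool tilt was 0.15°, and the side load had come down to about 10 N.
- **Failed check:** the last side-camera check of the arm's slide gave no usable match, probably because the arm was in the way. The final state therefore rests on the tool's height and force readings. I did not image the pencil, tape measure, spanner and brass bush again at the end.

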